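# Reset the damper lever of a bench extraction point

## Robot

A 6-joint arm with a two-finger parallel gripper is mounted at the origin on a cart in front of the work surface, level with it; the furniture and walls round the work are solid. World frame = base frame: x ahead of the robot, y to its left, z up, the work surface at z = 0. Lengths are in mm, angles in rad, forces in N, time in s.
With the tool pointing down it reaches from about 350 to 975 mm from the base axis. Payload 4.9 kg.
Tool frame: the origin (TCP) lies midway between the tips of the shut fingers; the grasp point (between the pads) lies 19 mm behind it; y points along the fingers, x is the direction in which the jaws open and shut, and the axes are right-handed (so a half turn about y gives the same grasp; the last joint's range is limited). The gripper opens to 85 mm and grips with 20 to 120 N. Pads are 22 mm wide; open, the fingers measure 114 mm over their backs; the gripper's body (76 mm by 85 mm) begins 54 mm behind the grasp point. The pads swing forward as they close: fully open they stand 13 mm farther back than shut.
Start: joints at [1.202, 0.053, 1.613, -0, 1.476, -0.119], TCP at [154.497, 605.584, 205.904] pointing down, gripper open.
Joint ranges: [-3.01, 3.01], [-1.01, 2.22], [0.06, 2.58], [-1.02, 4.17], [0.09, 2.62], [-3.14, 3.14]. Speed limits (rad/s): [2.57, 2.57, 3.14, 3.14, 3.14, 3.14].

## Interface

Orientations are given as [roll, pitch, yaw] about the fixed x, y, z axes, in that order (R = Rz(yaw) Ry(pitch) Rx(roll)).
In Python, from station import r, cams gives the robot as it stands.
- The arm moves only by the shell command python3 -m jog 'ROWS' [FORCE]. ROWS is a JSON object of lists of equal length, an entry for each row: "turn": the turn, a rotation vector about the tool's x, y, z in degrees, a list of three; "dp": the shift along the tool's x, y, z in mm, a list of three; "grip": the closure, from 0 (fully open) to 1 (shut). A call has 1 to 8 rows; each row shifts and turns the commanded pose from where the row before left it, along the tool's axes as they then stand; what a row does not reach is not made up. A row lasts 1/8 s, in which the tool goes at most 62.5 mm and 10.7 degrees, less where a joint would pass 70% of its speed; a pose out of reach is approached as far as the arm can. A call is refused whole if a number of a shift passes 62.5 or a number of a turn 10.7, either way. A call with a gripper value outside its range is refused whole. The fingers move at their own pace and stop on an object; FORCE is the grip in N (left out, the last holds). Time passes only in rows, so rows that do not move let the fingers close. It gives the time, the measured TCP pose, the force and the opening at its end, in the units of the state.
- r.get_obs(): the state, without advancing time (a new reading comes with each control period).
- cams.snapshot(name): name is "scene" or "top"; returns a dict with "image" (420x560x3 uint8, blue, green, red), "depth" (420x560 float32, mm along the optical axis (not along the pixel's ray), 0 where there is no reading), "camera_matrix" (3x3 intrinsics, pixels), "view" (4x4, takes a point from world to camera coordinates). Camera axes: x right, y down, z forward; pixel columns grow to the right and rows downward; lengths in mm; the calibration is good to about 2 mm. A picture is of the moment at which its call begins.
- r.finish_job(): hands the job in, once; it reports no verdict.
The state is a dict: "clock": time; "joint_positions": joint angles; "dq": joint speeds; "joint_efforts": joint torques, N m; "position": TCP position; "tcp_rot": TCP orientation; "ft_force": force on the tool from outside, world axes, zero at the start; "wrist_torque": the same for the moment, N m; "finger_gap": finger opening in mm.
Only numpy, scipy, OpenCV 4.12 (cv2) and the standard library are available. Lean on these libraries where they do the work, as an engineer would, in place of code of your own. Each camera call takes 0.05 s, during which the arm holds its last target. There are 200 camera calls.

## Task

Reset the air damper of the bench extraction point: slacken the bar nut on the lever's pivot by roughly a quarter turn, swing the lever until its pointer lines up with the index tab on the arc, then turn the nut firmly home against its stop again. Do not shift the index tab, and leave the loose things on the bench where they are.

Things in the scene. Friction and masses are not known exactly. Their poses are not given: they have to be found in the camera images.
- extractor: The extraction point: grey wedge-shaped housing, fixed, base flange 285 x 300 mm; origin on the bench under the lever's pivot, front to -x. At its rear (82 mm behind the origin) a 56 mm aluminium pipe rises to 0.42 m and bends forward, ending in an 80 mm bell mouth over the pivot, underside about 260 mm above it: the nut is reached only with the tool tilted along the panel's normal.
- pivot (a point): Pivot of the lever, on the surface of the housing's sloping front panel, 120 mm above the bench. z is the panel's outward normal (35 degrees from vertical, toward the robot), x points up the slope, y to the left as seen from the robot. The panel reaches 165 mm down the slope and 85 mm up it from here, 130 mm to each side.
- nut_grip (a point): Grip point of the bar nut, on the pivot axis, 42 mm out from the panel. The nut is a plain steel bar 66 mm long (along this frame's y), 14 mm wide (x), 26 mm high (27 to 53 mm out from the panel), turning about the panel's outward normal (z). Under it, turning with it, is a 62 mm washer (up to 18 mm out from the panel) over the lever's hub.
- nut (a joint): Turn of the bar nut in rad: 0 fully home against a firm stop (starts between 0 and 0.08), growing counter-clockwise as seen from the robot as it is slackened, end stop at 2.2. It turns stiffly (about 0.2 N m) and stays where it is left; the bar lies across the slope (along the panel's y) at 0.
- lever_grip (a point): Point in the lever's round black grip (24 mm diameter, 20 to 66 mm out from the panel, axis along its normal), 104 mm from the pivot, 48 mm out from the panel. x points from the grip to the pivot, z is the panel's outward normal. The lever is a 20 mm wide steel bar 5 to 11 mm out from the panel; its 8 mm wide pointer ends 126 mm from the pivot.
- lever (a joint): Angle of the lever in rad about the panel's normal: 0 pointing straight down the slope to the robot, positive swings its grip toward -y of the pivot frame (the right as seen from the robot); range -1.15 to 1.15; a friction disc holds it where it is left (about 2 N at the grip).
- index_tip (a point): Tip of the index tab, a dark steel clip (22 mm wide, 12 mm high, with a 7 mm wide nose toward the pivot and a screw head on top) on the aluminium arc outside the lever's pointer; the tip lies 131 mm from the pivot, 6 mm out from the panel. Same frame axes as the lever: in line when the two x axes are parallel.
- index (a joint): Angle of the index tab in rad, same zero and direction as the lever's; stiff, not to be moved. It is the commanded angle.
- dish_2: Loose petri dish, 94 mm across, 19 mm high, on the bench; a bystander. Origin under its centre.
- forceps: Loose steel forceps, 134 mm long, flat on the bench; a bystander. Origin under its centre.
- dropper_0: Loose dropper bottle, 32 mm across, 90 mm high, upright on the bench; a bystander. Origin under its centre.

How it is judged:
By the outcome, as a careful person would: the job done as asked, in the order asked, and still so for the second after the job is handed in, with the robot touching nothing.
It also fails if it takes over 72 s, if anything falls off the work surface, if the arm or the gripper's body presses on something with over 40 N, if the wrist force passes 120 N, or if a joint passes its speed limit or range.

## Working session

There is one attempt and no reset: what is moved stays moved. The work goes in short steps, Python scripts to look and compute and a shell command to move; the robot and the scene stay as the last step left them, time stands still between calls to the robot, and variables do not carry over. Pictures are saved under pics/ and viewed, about 8 in all and at most 12, crops included, and the job is handed in when it is done.

```bash
ls; mkdir -p pics; python3 - <<'E'
from station import r,cams
import cv2,numpy as np
o=r.get_obs(); print(o)
for n in("scene","top"):
    s=cams.snapshot(n); cv2.imwrite(f"pics/{n}0.png",s["image"]); np.savez(f"pics/{n}0.npz",**s)
    print(n,s["camera_matrix"].tolist(),s["view"].round(4).tolist())
E
```

```text
pics
{'clock': 0.0, 'joint_positions': array([ 1.20199391e+00,  5.33800681e-02,  1.61428128e+00, -3.36155769e-06,
        1.47599905e+00, -1.19011264e-01]), 'dq': array([-0.00010592, -0.00020775, -0.00035973,  0.00045952, -0.00270245,
        0.00122005]), 'joint_efforts': array([-2.35496473e-04, -3.93695605e+01, -3.70167160e+01, -2.11681827e-04,
        6.94980263e-03, -9.62461087e-06]), 'position': array([154.26524261, 604.97147654, 204.65628045]), 'tcp_rot': array([-1.57055414,  0.00205351,  1.32100575]), 'ft_force': array([ 1.20016452, -0.07398673,  0.02801924]), 'wrist_torque': array([ 0.04926894, -0.04010355, -0.01894863]), 'finger_gap': 85.36164136512724}
scene [[540.4266691256183, 0.0, 284.69636753020086], [0.0, 540.4266691256183, 221.89323186986275], [0.0, 0.0, 1.0]] [[0.7168, -0.6972, 0.0013, -375.8431], [-0.3926, -0.4051, -0.8257, 294.6712], [0.5762, 0.5914, -0.5641, 1259.0472], [0.0, 0.0, 0.0, 1.0]]
top [[429.7776476170115, 0.0, 283.33037203302274], [0.0, 429.7776476170115, 209.33414772400866], [0.0, 0.0, 1.0]] [[-0.0097, -0.9998, 0.015, -30.4964], [-0.9858, 0.0071, -0.1678, 531.938], [0.1677, -0.0164, -0.9857, 1257.6539], [0.0, 0.0, 0.0, 1.0]]
```

View pics/scene0.png

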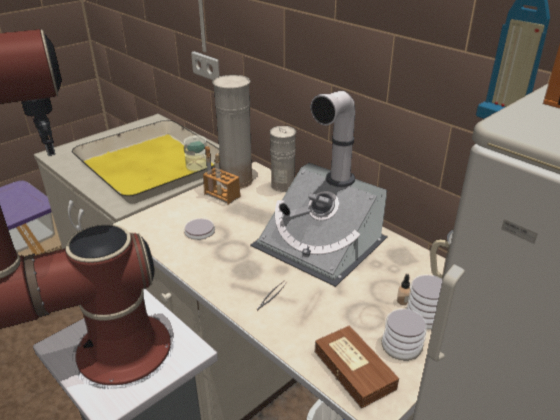

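View pics/top0.png

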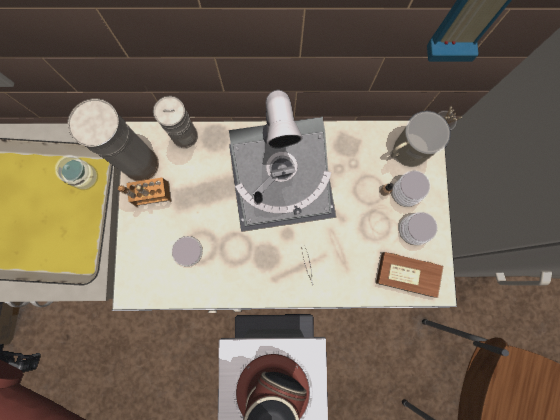

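The lever's grip is at about (284,210) in scene and (258,198) in top. The pivot is near (322,205) / (283,170) and the index tab near (306,251) / (297,211). Next I'll take crops and fit the panel from depth.

```bash
cat > h.py <<'E'
import numpy as np,cv2
from scipy.spatial.transform import Rotation as R
def load(n): return dict(np.load(f"pics/{n}.npz"))
def pts(s,uv=None):
    K=s["camera_matrix"];V=s["view"];d=s["depth"]
    v,u=np.mgrid[:d.shape[0],:d.shape[1]]
    c=np.stack([(u-K[0,2])/K[0,0]*d,(v-K[1,2])/K[1,1]*d,d],-1)
    return (c-V[:3,3])@V[:3,:3]
def proj(s,P):
    c=np.asarray(P)@s["view"][:3,:3].T+s["view"][:3,3]; p=c@s["camera_matrix"].T
    return p[...,:2]/p[...,2:]
def ray(s,uv):
    d=np.linalg.inv(s["camera_matrix"])@np.array([*uv,1.]); Rm=s["view"][:3,:3]
    return -Rm.T@s["view"][:3,3],Rm.T@d
def onplane(s,uv,n,c):
    o,d=ray(s,uv); return o+d*(c-n@o)/(n@d)
def tri(s1,u1,s2,u2):
    o1,d1=ray(s1,u1);o2,d2=ray(s2,u2)
    t=np.linalg.lstsq(np.stack([d1,-d2],1),o2-o1,rcond=None)[0]
    a,b=o1+d1*t[0],o2+d2*t[1]; return (a+b)/2,np.linalg.norm(a-b)
E
python3 - <<'E'
from h import *
t=load("top0");s=load("scene0")
a=cv2.resize(t["image"][110:240,220:345],None,fx=4.6,fy=4.6,interpolation=cv2.INTER_CUBIC)
cv2.imwrite("pics/tc.png",a)
b=cv2.resize(s["image"][160:280,250:395],None,fx=5,fy=5,interpolation=cv2.INTER_CUBIC)
cv2.imwrite("pics/sc.png",b)
for nm,q,boxes in(("top",t,[(200,222,245,325)]),("scene",s,[(160,260,260,385)])):
    P=pts(q); v0,v1,u0,u1=boxes[0]
    P=pts(q)[110:235,225:340] if nm=="top" else pts(q)[160:265,255:385]
    P=P.reshape(-1,3);P=P[(P[:,2]>15)&(P[:,2]<200)&(P[:,0]>450)]
    n0=np.array([-np.sin(np.radians(35)),0,np.cos(np.radians(35))])
    best=None;rng=np.random.default_rng(0)
    for _ in range(600):
        q3=P[rng.choice(len(P),3,0)];n=np.cross(q3[1]-q3[0],q3[2]-q3[0]);L=np.linalg.norm(n)
        if L<500: continue
        n/=L; n*=np.sign(n[2]); 
        if n[2]<.6 or n[2]>.95: continue
        k=abs((P-q3[0])@n)<2
        if best is None or k.sum()>best.sum(): best=k
    Q=P[best];c=Q.mean(0);n=np.linalg.svd(Q-c,full_matrices=0)[2][2];n*=np.sign(n[2])
    print(nm,len(Q),len(P),"n",n.round(4),"c",(n@c).round(2),"tilt",np.degrees(np.arccos(n[2])),"yaw",np.degrees(np.arctan2(-n[1],-n[0])))
E
```

```text
top 3433 8748 n [-0.5608 -0.0852  0.8236] c -261.62 tilt 34.55654825995466 yaw 8.634065026776913
scene 2818 10648 n [-0.5723 -0.0811  0.816 ] c -267.36 tilt 35.31194580118655 yaw 8.062804606116396
```

View pics/tc.png

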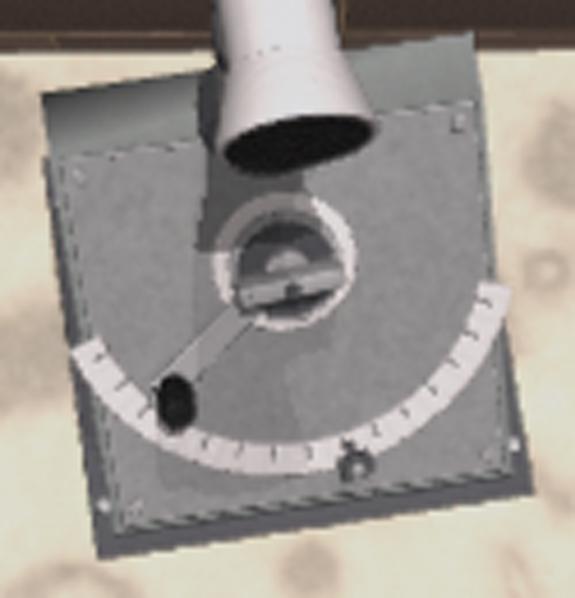

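View pics/sc.png

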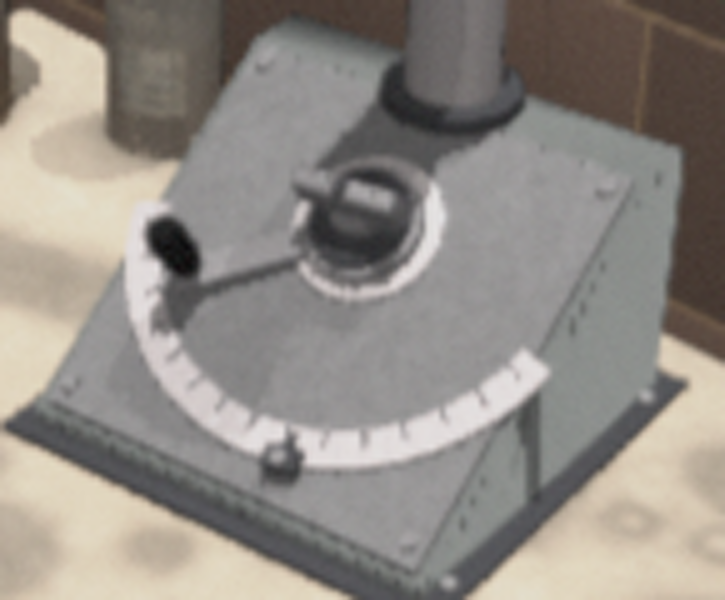

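The top crop shows the bar nut across the slope, centred near (287,280), and the index clip at (355,465) with its nose at (347,447). In the scene crop the clip is at (282,460) and its nose at (291,437). I'll fit circles to the white arc and hub ring on the panel plane to get the pivot.

```bash
python3 - <<'E'
from h import *
from scipy.optimize import least_squares
t=load("top0");s=load("scene0")
def frame(yaw):
    cy,sy=np.cos(yaw),np.sin(yaw);c,q=np.cos(np.radians(35)),np.sin(np.radians(35))
    X=np.array([c*cy,c*sy,q]);Y=np.array([-sy,cy,0]);return np.stack([X,Y,np.cross(X,Y)],1)
yaw=np.radians(8.35);F=frame(yaw);n=F[:,2]
res={}
for nm,q,box in(("top",t,(163,218,232,335)),("scene",s,(195,258,272,362))):
    im=q["image"].astype(int);m=((im.min(2)>165)&(im.max(2)-im.min(2)<30)).astype(np.uint8)
    k=np.zeros_like(m);v0,v1,u0,u1=box;k[v0:v1,u0:u1]=m[v0:v1,u0:u1]
    N,l,st,ce=cv2.connectedComponentsWithStats(k)
    print(nm,[(st[i].tolist()) for i in range(1,N) if st[i][4]>40])
    i=max(range(1,N),key=lambda i:st[i][4]); vv,uu=np.where(l==i)
    # arc: assume plane with pivot height 120; iterate for consistent c
    P0=np.array([640,0,120.])
    for c in [n@np.array([0,0,0])]: pass
    c=-264.
    for it in range(6):
        Q=np.array([onplane(q,(a,b),n,c+1) for a,b in zip(uu,vv)])
        ab=Q@F[:,:2]
        f=least_squares(lambda p:np.hypot(ab[:,0]-p[0],ab[:,1]-p[1])-p[2],[ab[:,0].mean()+90,ab[:,1].mean(),135])
        Pv=F@np.array([f.x[0],f.x[1],c])
        # shift c so that pivot height 120
        print(c,Pv.round(1),f.x[2].round(1),np.abs(f.fun).max().round(1))
        c+=(120-Pv[2])*0.5
E
```

```text
top [[276, 163, 22, 19, 60], [235, 171, 97, 42, 712], [232, 200, 7, 18, 102]]
-264.0 [645.3 -29.  121.8] 138.2 12.3
-264.9244901020065 [645.6 -29.  120.9] 138.3 12.3
-265.37439666421653 [645.7 -29.  120.4] 138.4 12.3
-265.5933453683651 [645.8 -29.  120.2] 138.4 12.3
-265.69989757695396 [645.8 -29.  120.1] 138.4 12.3
-265.75175161137963 [645.8 -29.  120.1] 138.4 12.3
scene [[310, 196, 30, 24, 127], [274, 200, 86, 54, 813]]
-264.0 [648.7 -28.6 124.2] 139.8 14.5
-266.1241917875121 [650.3 -27.2 122.9] 140.0 14.5
-267.5771106622867 [651.4 -26.2 122. ] 140.2 14.5
-268.5708878071864 [652.2 -25.6 121.4] 140.3 14.5
-269.25061812957836 [652.7 -25.1 120.9] 140.3 14.6
-269.7155446126479 [653.1 -24.8 120.6] 140.4 14.6
```

```bash
python3 - <<'E'
from h import *
t=load("top0");s=load("scene0")
yaw=np.radians(8.35);F=R.from_euler('ZY',[8.35,-35],degrees=True).as_matrix()
print(F.round(3))
piv=np.array([648,-27.8,120.5])
T=lambda x,y:(220+x/4.6-.4,110+y/4.6-.4); S=lambda x,y:(250+x/5-.4,160+y/5-.4)
for nm,a,b in(("nose",T(347,447),S(291,437)),("clip",T(356,465),S(282,460)),("grip",T(176,403),S(174,246)),("ringc",T(284,260),S(372,229)),
  ("nut R end",T(343,282),None),("nut L end",T(243,300),None),
  ("scrTL",T(78,175),S(263,61)),("scrTR",T(459,122),S(607,187)),("scrBL",T(137,507),S(70,384)),("scrBR",T(490,455),S(409,547))):
    if b is None:
        p=onplane(t,a,F[:,2],F[:,2]@piv+53);e=0
    else: p,e=tri(t,a,s,b)
    l=(p-piv)@F
    print(nm,p.round(1),round(e,1),"panel",l.round(1),"r",np.hypot(*l[:2]).round(1),"ang",np.arctan2(-l[1],-l[0]).round(3))
E
```

```text
[[ 0.81  -0.145 -0.567]
 [ 0.119  0.989 -0.083]
 [ 0.574  0.     0.819]]
nose [540.3 -72.   50.5] 4.9 panel [-132.7  -28.     7.4] r 135.7 ang 0.208
clip [528.7 -77.5  43.8] 3.3 panel [-146.6  -31.8    9. ] r 150.0 ang 0.214
grip [556.7  37.7 118.4] 4.2 panel [-67.4  78.   44.7] r 103.1 ang -0.858
ringc [648.  -30.7 120.5] 4.6 panel [-0.4 -2.9  0.2] r 2.9 ang 1.435
nut R end [620.6 -64.4 162.5] 0 panel [ -2.5 -32.3  53. ] r 32.4 ang 1.493
nut L end [610.   -3.5 161.3] 0 panel [-4.5 29.5 53. ] r 29.9 ang -1.418
scrTL [689.5  96.3 163.5] 2.1 panel [ 73.1 116.8   1.3] r 137.8 ang -2.13
scrTR [ 722.2 -138.2  164.6] 2.6 panel [  72.3 -120.     3.2] r 140.1 ang 2.113
scrBL [503.   67.7  33.3] 2.3 panel [-156.2  115.6    2.9] r 194.3 ang -0.637
scrBR [ 536.1 -167.    30.5] 1.0 panel [-158.8 -121.5    1.4] r 200.0 ang 0.653
```

The panel points are consistent: the screws are symmetric, the grip radius is 103–105, and the index is at about 0.195 rad with the lever at about -0.87. Next is a small planner that gives the per-row constant shift and turn to a target in the panel frame.

```bash
cat > plan.py <<'E'
from h import *
from station import r
piv=np.array([648.2,-30.0,120.5]);F=R.from_euler('ZY',[8.35,-35],degrees=True).as_matrix()
def pose(local,ang):   # TCP at local panel coords, tool x = panel X turned by ang about panel normal, tool y = -normal
    Rt=R.from_matrix(np.stack([F[:,0],-F[:,2],F[:,1]],1)); return piv+F@np.array(local,float),R.from_rotvec(F[:,2]*ang)*Rt
def now():
    o=r.get_obs();return o["position"],R.from_euler('xyz',o["tcp_rot"]),o
def plan(local,ang,k,start=None):
    p,q,o=now() if start is None else (*start,None)
    tp,tq=pose(local,ang); rv=(q.inv()*tq).as_rotvec(); st=R.from_rotvec(rv/k)
    A=np.zeros((3,3));M=q.as_matrix()
    for i in range(k): A+=M; M=M@st.as_matrix()
    dp=np.linalg.solve(A,tp-p); x=p.copy();M=q.as_matrix();path=[]
    for i in range(k): x=x+M@dp;M=M@st.as_matrix();path.append(x.round(0))
    print(f"k={k} dp={dp.round(2).tolist()} turn={np.degrees(rv/k).round(2).tolist()}",[a.tolist() for a in path[::max(1,k//4)]])
def loc():
    p,q,o=now();l=(p-piv)@F; Rl=F.T@q.as_matrix()
    print("t",o["clock"],"local",l.round(1),"ang deg",np.degrees(np.arctan2(Rl[1,0],Rl[0,0])).round(1),"tilt",np.degrees(np.arccos(-Rl[2,1])).round(1),"F",o["ft_force"].round(1),(F.T@o["ft_force"]).round(1),"M_n",(F[:,2]@o["wrist_torque"]).round(2),"gap",o["finger_gap"].round(1),"q",o["joint_positions"].round(2))
E
python3 - <<'E'
from plan import *
loc();plan([0,0,160],0,16)
P=pts(load("top0"));
for n,(u,v) in dict(can=(97,115),can2=(170,108),jar=(72,168),rack=(150,190),dish=(187,250)).items(): print(n,P[v,u].round())
E
```

```text
Traceback (most recent call last):
  File "plan.py", line 18, in loc
    print("t",o["clock"],"local",l.round(1),"ang deg",np.degrees(np.arctan2(Rl[1,0],Rl[0,0])).round(1),"tilt",np.degrees(np.arccos(-Rl[2,1])).round(1),"F",o["ft_force"].round(1),(F.T@o["ft_force"]).round(1),"M_n",(F[:,2]@o["wrist_torque"]).round(2),"gap",o["finger_gap"].round(1),"q",o["joint_positions"].round(2))
                                                                                                                                                                                                                                                               ^^^^^^^^^^^^^^^^^^^^^
AttributeError: 'float' object has no attribute 'round'
```

```bash
sed -i 's/o\["finger_gap"\].round(1)/round(o["finger_gap"],1)/' plan.py
python3 - <<'E'
from plan import *
loc();plan([0,0,160],0,16)
P=pts(load("top0"));
for n,(u,v) in dict(can=(97,115),can2=(170,108),jar=(72,168),rack=(150,190),dish=(187,250)).items(): print(n,P[v,u].round())
E
```

```text
t 0.1 local [-276.4  700.   296.4] ang deg 71.2 tilt 35.1 F [-0.2 -0.8  0.3] [-0.  -0.7  0.4] M_n 0.01 gap 85.7 q [ 1.2   0.05  1.61 -0.    1.48 -0.12]
k=16 dp=[-10.48, -2.95, -49.54] turn=[-1.28, 4.07, -1.93] [[200.0, 583.0, 208.0], [361.0, 462.0, 225.0], [479.0, 299.0, 244.0], [545.0, 108.0, 254.0]]
can [708. 409. 358.]
can2 [791. 278. 202.]
jar [646. 577. 114.]
rack [588. 361.  74.]
dish [413. 258.  20.]
```

```bash
python3 -m jog '{"dp":[[-10.5,-3,-49.5],[-10.5,-3,-49.5],[-10.5,-3,-49.5],[-10.5,-3,-49.5],[-10.5,-3,-49.5],[-10.5,-3,-49.5],[-10.5,-3,-49.5],[-10.5,-3,-49.5]],"turn":[[-1.3,4.1,-1.9],[-1.3,4.1,-1.9],[-1.3,4.1,-1.9],[-1.3,4.1,-1.9],[-1.3,4.1,-1.9],[-1.3,4.1,-1.9],[-1.3,4.1,-1.9],[-1.3,4.1,-1.9]],"grip":[0,0,0,0,0,0,0,0]}'; python3 -c "
from plan import *
loc();plan([0,0,150],0,8)"
```

```text
clock: 1.1
position: [454.1, 341.5, 241.0]
tcp_rot: [-1.671, -0.302, 0.757]
ft_force: [-0.1, 0.6, 1.0]
finger_gap: 85.5
t 1.1 local [-44.  395.7 177.9] ang deg 34.0 tilt 18.2 F [-0.1  0.6  1. ] [0.5 0.6 0.8] M_n 0.0 gap 85.5 q [ 0.53 -0.33  1.92 -0.03  1.23 -0.2 ]
k=8 dp=[-10.14, -1.36, -49.54] turn=[-1.24, 4.04, -1.94] [[479.0, 298.0, 244.0], [520.0, 205.0, 248.0], [548.0, 108.0, 250.0], [561.0, 8.0, 247.0]]
```

```bash
python3 -m jog '{"dp":[[-10.1,-1.5,-49.5],[-10.1,-1.5,-49.5],[-10.1,-1.5,-49.5],[-10.1,-1.5,-49.5],[-10.1,-1.5,-49.5],[-10.1,-1.5,-49.5],[-10.1,-1.5,-49.5],[-10.1,-1.5,-49.5]],"turn":[[-1.2,4,-1.9],[-1.2,4,-1.9],[-1.2,4,-1.9],[-1.2,4,-1.9],[-1.2,4,-1.9],[-1.2,4,-1.9],[-1.2,4,-1.9],[-1.2,4,-1.9]],"grip":[0,0,0,0,0,0,0,0]}'; python3 -c "
from plan import *
loc();plan([0,0,80],0,4)
from station import cams
for n in('scene','top'):
    s=cams.snapshot(n);np.savez(f'pics/{n}1.npz',**s)
a=load('scene1')['image'][90:280,230:400];cv2.imwrite('pics/a1.png',cv2.resize(a,None,fx=3,fy=3,interpolation=cv2.INTER_CUBIC))
"
```

```text
clock: 2.1
position: [563.9, -41.8, 244.4]
tcp_rot: [-1.569, -0.605, 0.152]
ft_force: [-0.0, -0.0, -0.2]
finger_gap: 85.6
t 2.1 local [  1.3   0.6 150.4] ang deg 0.3 tilt 0.5 F [-0.  -0.  -0.2] [-0.1  0.  -0.1] M_n -0.02 gap 85.6 q [-0.36 -0.53  2.13  0.33  1.03 -0.61]
k=4 dp=[-0.27, 17.59, -0.19] turn=[-0.07, 0.07, -0.09] [[574.0, -40.0, 230.0], [583.0, -39.0, 215.0], [593.0, -38.0, 201.0], [603.0, -37.0, 186.0]]
```

View pics/a1.png

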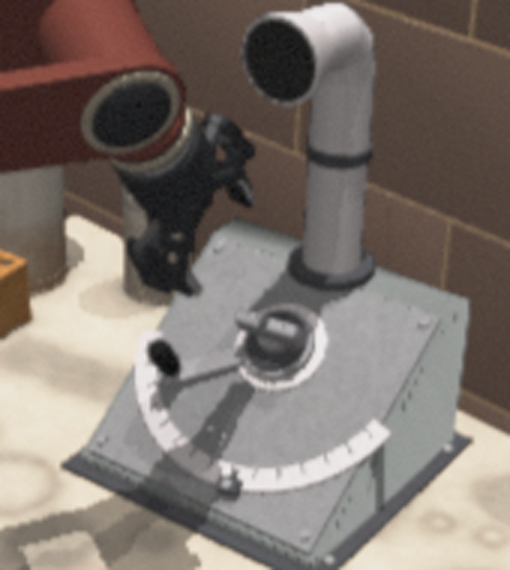

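The tool is aligned above the nut along the normal, with the fingers straddling it along the slope and clear of the bell mouth. Descending.

```bash
python3 -m jog '{"dp":[[-0.3,25,-0.2],[-0.3,25,-0.2],[-0.3,25,-0.2],[-0.3,25,-0.1],[0,12,0],[0,12,0],[0,0,0]],"turn":[[0,0.1,-0.2],[0,0.1,-0.2],[0,0,0],[0,0,0],[0,0,0],[0,0,0],[0,0,0]],"grip":[0,0,0,0,0,0,0]}'; python3 -c "
from plan import *
loc()"; python3 -m jog '{"dp":[[0,0,0],[0,0,0],[0,0,0],[0,0,0],[0,0,0],[0,0,0],[0,0,0],[0,0,0]],"turn":[[0,0,0],[0,0,0],[0,0,0],[0,0,0],[0,0,0],[0,0,0],[0,0,0],[0,0,0]],"grip":[0.5,0.6,0.7,0.8,0.9,1,1,1]}' 40;  python3 -c "
from plan import *
loc()"
```

```text
clock: 3.08
position: [633.2, -29.6, 141.7]
tcp_rot: [-1.567, -0.61, 0.15]
ft_force: [-0.5, -0.5, 0.1]
finger_gap: 85.1
t 3.075 local [ 0.   2.5 25.9] ang deg 0.2 tilt 0.4 F [-0.5 -0.5  0.1] [-0.4 -0.4  0.4] M_n -0.01 gap 85.1 q [-0.28 -0.24  2.09  0.36  0.76 -0.63]
clock: 4.08
position: [631.7, -30.2, 141.3]
tcp_rot: [-1.568, -0.606, 0.152]
ft_force: [-11.7, -3.0, 4.2]
finger_gap: 11.4
t 4.075 local [-1.4  2.2 26.5] ang deg 0.3 tilt 0.4 F [-11.7  -3.    4.2] [-7.4 -1.3 10.3] M_n 0.2 gap 11.4 q [-0.28 -0.24  2.09  0.36  0.76 -0.63]
```

```bash
python3 -m jog '{"dp":[[-1.2,-1,-1],[0,0,-1],[0,0,0],[0,0,0]],"turn":[[0,0,0],[0,0,0],[0,0,0],[0,0,0]],"grip":[1,1,1,1]}' 60; python3 -c "
from plan import *
loc()
from station import cams
for n in('scene','top'):
    s=cams.snapshot(n);np.savez(f'pics/{n}2.npz',**s)
a=load('scene2')['image'][120:260,250:390];b=load('top2')['image'][120:260,210:350];cv2.imwrite('pics/a2.png',cv2.resize(np.hstack([a,b]),None,fx=2.8,fy=2.8,interpolation=cv2.INTER_CUBIC))"
```

```text
clock: 4.58
position: [631.4, -30.4, 141.5]
tcp_rot: [-1.563, -0.609, 0.149]
ft_force: [1.1, 6.8, -1.5]
finger_gap: 9.6
t 4.575 local [-1.6  2.  26.8] ang deg 0.2 tilt 0.6 F [ 1.1  6.8 -1.5] [ 0.8  6.5 -2.4] M_n 0.15 gap 9.6 q [-0.29 -0.24  2.09  0.37  0.76 -0.64]
```

View pics/a2.png

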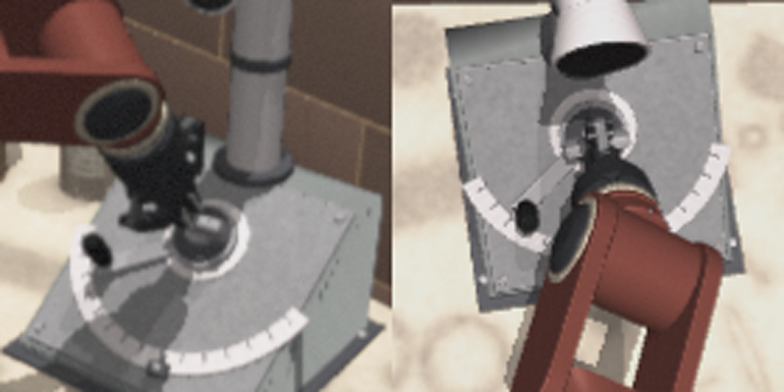

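The fingers hold the bar from both sides. Slackening counter-clockwise about the normal, which is a negative turn about tool y.

```bash
python3 -m jog '{"dp":[[0,0,0],[0,0,0],[0,0,0],[0,0,0],[0,0,0]],"turn":[[0,-6,0],[0,-6,0],[0,-6,0],[0,-6,0],[0,-6,0]],"grip":[1,1,1,1,1]}' 80; python3 -c "
from plan import *
loc()"
```

```text
clock: 5.3
position: [630.8, -30.7, 141.0]
tcp_rot: [-1.901, -0.52, 0.766]
ft_force: [-3.8, 3.9, 1.0]
finger_gap: 8.8
t 5.3 local [-2.4  1.8 26.8] ang deg 30.3 tilt 0.6 F [-3.8  3.9  1. ] [-2.   4.5  2.7] M_n -0.18 gap 8.8 q [-0.29 -0.24  2.09  0.37  0.77 -1.16]
```

```bash
python3 -m jog '{"dp":[[0,0,0],[0,0,0],[0,0,0],[0,0,0],[0,0,0],[0,0,0],[0,0,0],[0,0,0]],"turn":[[0,-7.5,0],[0,-7.5,0],[0,-7.5,0],[0,-7.5,0],[0,-7.5,0],[0,-7.5,0],[0,-7.5,0],[0,-7.5,0]],"grip":[1,1,1,1,1,1,1,1]}' 80; python3 -c "
from plan import *
loc()"
```

```text
clock: 6.3
position: [630.3, -32.4, 140.5]
tcp_rot: [-2.177, -0.001, 1.726]
ft_force: [-7.4, -3.1, 0.1]
finger_gap: 7.9
t 6.3 local [-3.3  0.2 26.7] ang deg 90.4 tilt 0.5 F [-7.4 -3.1  0.1] [-6.3 -2.   4.5] M_n -0.21 gap 7.9 q [-0.29 -0.24  2.1   0.36  0.77 -2.21]
```

```bash
python3 -m jog '{"dp":[[0,0,0],[0,0,0],[0,0,0],[0,0,0],[0,-20,0],[0,-30,0],[0,-30,0],[0,0,0]],"turn":[[0,0,0],[0,0,0],[0,0,0],[0,0,0],[0,0,0],[0,0,0],[0,0,0],[0,0,0]],"grip":[0,0,0,0,0,0,0,0]}'; python3 -c "
from plan import *
loc()
L=-.872;c=[-2-104*np.cos(L),-104*np.sin(L)]
plan([*c,107],np.pi/2+L,6)"
```

```text
clock: 7.3
position: [587.8, -40.0, 211.5]
tcp_rot: [-2.187, -0.0, 1.722]
ft_force: [0.7, 0.3, 0.3]
finger_gap: 85.5
t 7.3 local [  2.1  -1.1 109.7] ang deg 90.3 tilt 0.4 F [0.7 0.3 0.3] [ 0.8  0.2 -0.2] M_n -0.07 gap 85.5 q [-0.34 -0.44  2.13  0.35  0.93 -2.19]
k=6 dp=[8.68, 0.42, 16.32] turn=[0.03, 8.37, 0.05] [[574.0, -33.0, 202.0], [560.0, -24.0, 193.0], [548.0, -13.0, 185.0], [537.0, 0.0, 178.0], [528.0, 15.0, 173.0], [520.0, 32.0, 169.0]]
```

```bash
python3 -m jog '{"dp":[[8.5,0.4,16.3],[8.5,0.4,16.3],[8.5,0.4,16.3],[8.5,0.4,16.3],[8.5,0.4,16.3],[8.5,0.4,16.3],[0,0,0]],"turn":[[0,8.4,0],[0,8.4,0],[0,8.4,0],[0,8.4,0],[0,8.4,0],[0,8.4,0],[0,0,0]],"grip":[0,0,0,0,0,0,0]}'; python3 -c "
from plan import *
loc()
L=-.88;c=[-2.5-104*np.cos(L),-104*np.sin(L)]
plan([*c,30],np.pi/2+L,4)
from station import cams
for n in('scene','top'):
    s=cams.snapshot(n);np.savez(f'pics/{n}3.npz',**s)
a=load('scene3')['image'][140:270,250:390];b=load('top3')['image'][120:250,210:350];cv2.imwrite('pics/a3.png',cv2.resize(np.hstack([a,b]),None,fx=2.8,fy=2.8,interpolation=cv2.INTER_CUBIC))"
```

```text
clock: 8.18
position: [517.9, 32.4, 163.9]
tcp_rot: [-1.987, -0.458, 0.944]
ft_force: [1.1, -0.5, 0.6]
finger_gap: 85.1
t 8.175 local [-73.3  80.7 104.2] ang deg 40.0 tilt 0.4 F [ 1.1 -0.5  0.6] [ 1.2 -0.6 -0. ] M_n -0.0 gap 85.1 q [-0.2  -0.65  2.33  0.26  0.9  -1.15]
k=4 dp=[0.75, 18.56, -0.91] turn=[-0.1, 0.1, 0.04] [[529.0, 34.0, 149.0], [541.0, 36.0, 135.0], [552.0, 37.0, 120.0], [564.0, 39.0, 106.0]]
```

View pics/a3.png

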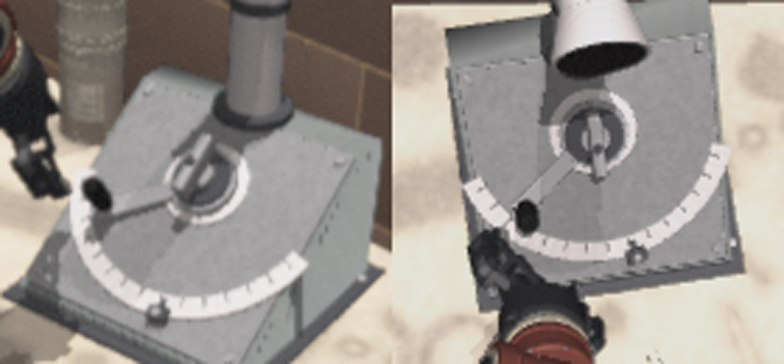

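The nut bar now lies along the slope, turned by about a quarter, and the lever has not moved. Going down onto the lever's grip.

```bash
python3 -m jog '{"dp":[[0.8,19,-0.9],[0.8,19,-0.9],[0.8,19,-0.9],[0.8,18,-0.9],[0,0,0],[0,0,0]],"turn":[[0,0,0],[0,0,0],[0,0,0],[0,0,0],[0,0,0],[0,0,0]],"grip":[0,0,0,0,0,0]}'; python3 -c "
from plan import *
loc()"; python3 -m jog '{"dp":[[0,0,0],[0,0,0],[0,0,0],[0,0,0],[0,0,0],[0,0,0],[0,0,0],[0,0,0]],"turn":[[0,0,0],[0,0,0],[0,0,0],[0,0,0],[0,0,0],[0,0,0],[0,0,0],[0,0,0]],"grip":[0.4,0.5,0.6,0.7,0.8,0.9,1,1]}' 30;  python3 -c "
from plan import *
loc()"
```

```text
clock: 9.02
position: [565.4, 37.4, 107.4]
tcp_rot: [-1.989, -0.459, 0.942]
ft_force: [0.8, -0.5, -0.4]
finger_gap: 85.4
t 9.025 local [-66.6  78.7  30.7] ang deg 39.8 tilt 0.3 F [ 0.8 -0.5 -0.4] [ 0.3 -0.6 -0.7] M_n 0.02 gap 85.4 q [-0.16 -0.41  2.28  0.28  0.7  -1.17]
clock: 10.02
position: [565.1, 37.9, 107.3]
tcp_rot: [-1.988, -0.46, 0.942]
ft_force: [-5.3, -1.3, 4.5]
finger_gap: 21.2
t 10.025 local [-66.8  79.3  30.7] ang deg 39.8 tilt 0.3 F [-5.3 -1.3  4.5] [-1.9 -0.6  6.8] M_n 0.12 gap 21.2 q [-0.16 -0.41  2.28  0.28  0.7  -1.17]
```

```bash
python3 -c "
from plan import *
L=.10;c=[-2.5-102*np.cos(L),.3-102*np.sin(L)]
plan([*c,30.7],np.pi/2+L+.011,8)"
```

```text
k=8 dp=[-12.56, -0.03, -0.62] turn=[-0.02, -7.07, 0.04] [[559.0, 28.0, 102.0], [550.0, 7.0, 93.0], [545.0, -17.0, 88.0], [546.0, -42.0, 86.0]]
```

```bash
python3 -m jog '{"dp":[[-12.6,0,-0.6],[-12.6,0,-0.6],[-12.6,0,-0.6],[-12.6,0,-0.6],[-12.6,0,-0.6],[-12.6,0,-0.6],[-12.6,0,-0.6],[-12.6,0,-0.6]],"turn":[[0,-7.1,0],[0,-7.1,0],[0,-7.1,0],[0,-7.1,0],[0,-7.1,0],[0,-7.1,0],[0,-7.1,0],[0,-7.1,0]],"grip":[1,1,1,1,1,1,1,1]}';  python3 -c "
from plan import *
loc()
p=(now()[0]-piv)@F-[-2.5,.3,0];print(np.hypot(*p[:2]),np.arctan2(-p[1],-p[0]))
from station import cams
for n in('scene','top'):
    s=cams.snapshot(n);np.savez(f'pics/{n}4.npz',**s)
a=load('scene4')['image'][175:275,260:360];b=load('top4')['image'][130:230,230:330];cv2.imwrite('pics/a4.png',cv2.resize(np.hstack([a,b]),None,fx=4,fy=4,interpolation=cv2.INTER_CUBIC))"
```

```text
clock: 11.02
position: [548.5, -55.6, 86.3]
tcp_rot: [-2.179, 0.064, 1.818]
ft_force: [-8.8, 0.3, 9.3]
finger_gap: 20.9
t 11.025 local [-103.5  -10.8   30.7] ang deg 96.9 tilt 0.3 F [-8.8  0.3  9.3] [-1.8  1.6 12.6] M_n -0.05 gap 20.9 q [-0.41 -0.4   2.31  0.47  0.75 -2.52]
101.60070608779921 0.10995587193058656
```

View pics/a4.png

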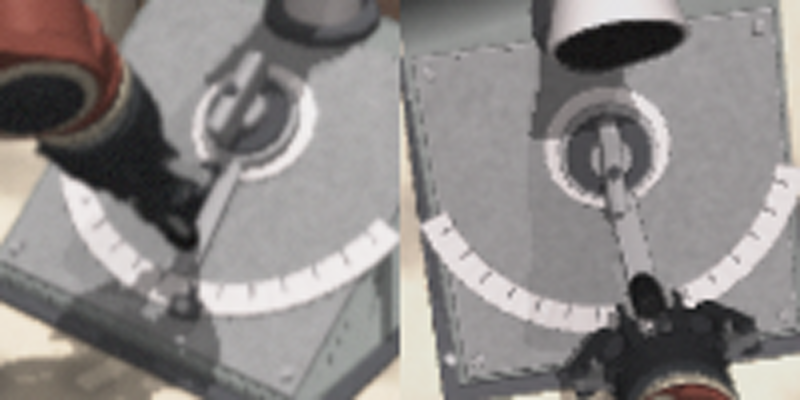

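```bash
python3 -m jog '{"dp":[[-4.3,0,-0.1],[-4.3,0,-0.1],[0,0,0],[0,0,0]],"turn":[[0,-2.4,0],[0,-2.4,0],[0,0,0],[0,0,0]],"grip":[1,1,1,1]}';  python3 -c "
from plan import *
loc()
p=(now()[0]-piv)@F-[-2.5,.3,0];print(np.hypot(*p[:2]),np.arctan2(-p[1],-p[0]))"
python3 -m jog '{"dp":[[0,0,0],[0,0,0],[0,0,0],[0,0,0],[0,-30,0],[0,-40,0],[60,0,0],[60,0,0]],"turn":[[0,0,0],[0,0,0],[0,0,0],[0,0,0],[0,0,0],[0,0,0],[0,0,0],[0,0,0]],"grip":[0,0,0,0,0,0,0,0]}'
python3 -c "
from plan import *
from station import cams
loc()
for n in('scene','top'):
    s=cams.snapshot(n);np.savez(f'pics/{n}5.npz',**s)
a=load('scene5')['image'][195:265,275:345];b=load('top5')['image'][150:220,255:325];cv2.imwrite('pics/a5.png',cv2.resize(np.hstack([a,b]),None,fx=5.6,fy=5.6,interpolation=cv2.INTER_CUBIC))"
```

```text
clock: 11.62
position: [550.9, -64.2, 87.1]
tcp_rot: [-2.173, 0.111, 1.884]
ft_force: [-11.3, -2.5, 9.4]
finger_gap: 21.0
t 11.625 local [-102.1  -19.8   30.7] ang deg 101.5 tilt 0.2 F [-11.3  -2.5   9.4] [-4.1 -0.9 14.3] M_n 0.06 gap 21.0 q [-0.43 -0.38  2.3   0.48  0.75 -2.62]
101.58652253463758 0.19870574955082745
clock: 12.62
position: [474.2, 43.6, 131.3]
tcp_rot: [-2.175, 0.11, 1.879]
ft_force: [-0.2, 0.1, -0.2]
finger_gap: 85.6
t 12.625 local [-126.1   98.   101.4] ang deg 101.2 tilt 0.2 F [-0.2  0.1 -0.2] [-0.2  0.1 -0. ] M_n -0.05 gap 85.6 q [-0.19 -0.8   2.47  0.25  0.9  -2.2 ]
```

View pics/a5.png

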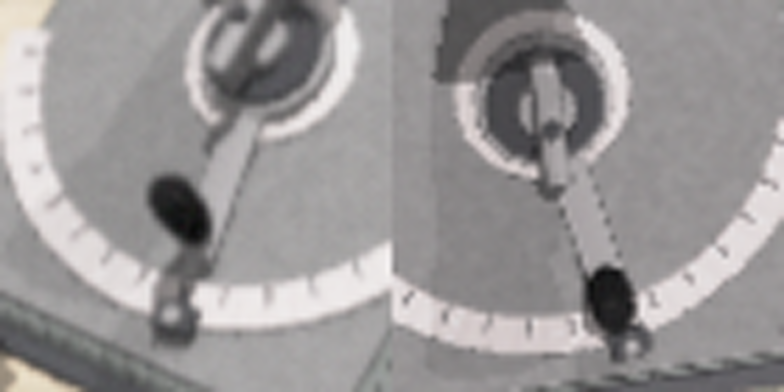

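The pointer appears in line with the tab to within about a pixel in both views: in the top crop the lever's centreline extrapolates to about (628,342), with the clip at (628,342). I'll measure this numerically by casting onto the lever-top and clip planes.

```bash
python3 - <<'E'
from plan import *
C=np.array([-2.5,.3,0])
out=[]
for n in("scene5","top5"):
    s=load(n);g=cv2.cvtColor(s["image"],cv2.COLOR_BGR2GRAY)
    sc=4.;xs=np.arange(-165,-25,1/sc);ys=np.arange(20,-80,-1/sc)   # rows: x descending down; cols: y descending to right
    Xg,Yg=np.meshgrid(xs[::-1],ys,indexing="ij")
    P=piv+np.stack([Xg,Yg,np.full_like(Xg,9.)],-1)@F.T
    uv=proj(s,P).astype(np.float32)
    w=cv2.remap(s["image"],uv[...,0],uv[...,1],cv2.INTER_CUBIC);out.append(w)
    # lateral edges: profile along tangential direction at radii
    gf=g.astype(np.float32)
    a=.2;e=np.array([-np.cos(a),-np.sin(a),0]);t=np.array([np.sin(a),-np.cos(a),0])  # +t = lever positive
    la=np.arange(-26,26.1,1)
    for lab,rr,z in(("bar",np.arange(50,76,3),11),("ptr",np.arange(113,125,2),11),("nose",np.arange(131,137,1.5),9),("clip",np.arange(141,154,2),12)):
        q=piv+(C+rr[:,None,None]*e+la[None,:,None]*t+np.array([0,0,z]))@F.T
        u=proj(s,q).astype(np.float32)
        print(n,lab,cv2.remap(gf,u[...,0],u[...,1],cv2.INTER_LINEAR).mean(0).round().astype(int).tolist())
cv2.imwrite("pics/a6.png",cv2.resize(np.hstack(out),(780,546)))
E
```

```text
scene5 bar [136, 136, 135, 135, 136, 136, 137, 137, 138, 138, 137, 135, 133, 131, 129, 129, 131, 138, 147, 156, 164, 169, 173, 176, 178, 179, 180, 181, 182, 182, 183, 184, 183, 182, 178, 172, 162, 150, 141, 137, 139, 144, 149, 154, 157, 160, 161, 162, 162, 162, 162, 162, 162]
scene5 ptr [156, 154, 153, 154, 155, 156, 159, 160, 161, 161, 160, 158, 155, 150, 144, 136, 127, 117, 108, 101, 96, 92, 92, 93, 95, 97, 98, 99, 99, 98, 97, 96, 95, 96, 98, 101, 105, 110, 117, 126, 137, 147, 154, 158, 161, 163, 165, 166, 168, 168, 169, 169, 169]
scene5 nose [215, 213, 213, 214, 217, 220, 222, 223, 221, 211, 196, 180, 166, 153, 142, 135, 132, 131, 131, 131, 131, 130, 127, 123, 116, 105, 93, 88, 92, 98, 109, 131, 157, 183, 200, 214, 222, 226, 229, 230, 231, 231, 231, 230, 230, 228, 223, 216, 211, 212, 218, 223, 226]
scene5 clip [181, 182, 182, 183, 182, 181, 181, 181, 182, 182, 182, 181, 181, 176, 166, 153, 139, 127, 115, 109, 109, 113, 120, 128, 134, 137, 138, 138, 134, 126, 116, 107, 99, 94, 91, 90, 90, 90, 92, 97, 108, 125, 146, 167, 180, 186, 190, 192, 192, 192, 193, 194, 193]
top5 bar [135, 13
[... 325 characters left out ...]
56, 40, 29, 26, 27, 28, 29, 30, 31, 32, 33, 34, 34, 33, 32, 31, 30, 31, 31, 33, 37, 44, 60, 80, 103, 126, 147, 162, 168, 168, 167, 166, 165, 167, 170, 174, 178, 180, 180, 181, 182]
top5 nose [203, 213, 216, 206, 194, 175, 156, 141, 132, 127, 122, 112, 97, 79, 62, 50, 43, 38, 36, 35, 33, 33, 33, 33, 34, 35, 35, 39, 47, 54, 63, 79, 100, 120, 143, 172, 201, 218, 219, 219, 218, 215, 210, 202, 198, 199, 200, 205, 212, 219, 221, 221, 220]
top5 clip [141, 142, 143, 146, 148, 147, 147, 146, 147, 147, 146, 141, 129, 112, 94, 82, 78, 77, 79, 83, 88, 95, 104, 116, 127, 133, 134, 132, 125, 115, 104, 96, 92, 90, 94, 103, 116, 130, 145, 157, 164, 164, 163, 163, 163, 163, 163, 163, 162, 161, 160, 159, 160]
```

View pics/a6.png

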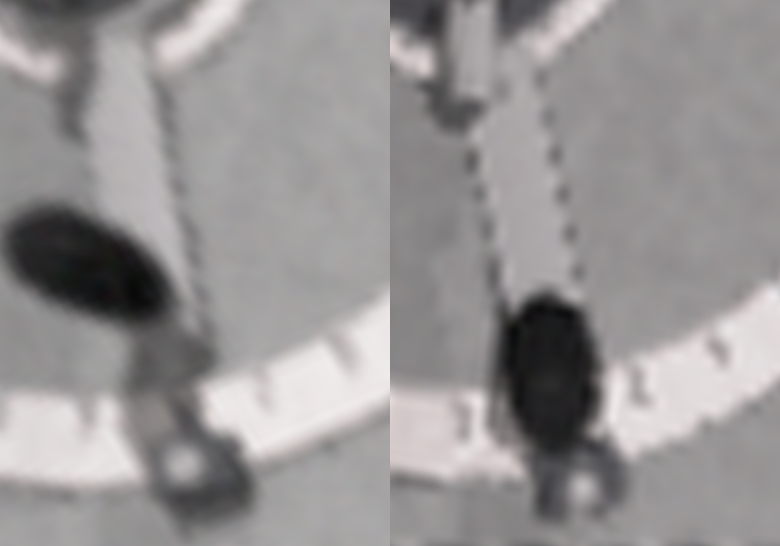

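Bar edges average about +0.3 mm and the clip about -0.2 mm laterally from the 0.20 rad line, so the lever is aligned to within about 0.01 rad. Back to the nut.

```bash
python3 -c "
from plan import *
plan([-2.5,.3,105],np.pi/2,4)"
```

```text
k=4 dp=[-29.89, -1.43, -27.95] turn=[0.0, 2.96, 0.18] [[502.0, 30.0, 149.0], [531.0, 9.0, 168.0], [559.0, -14.0, 187.0], [587.0, -39.0, 205.0]]
```

```bash
python3 -m jog '{"dp":[[-29.9,-1.5,-28],[-29.9,-1.5,-28],[-29.9,-1.5,-28],[-29.9,-1.5,-28],[0,0,0]],"turn":[[0,3,0.2],[0,3,0.2],[0,3,0.2],[0,3,0.2],[0,0,0]],"grip":[0,0,0,0,0]}'; python3 -c "
from plan import *
loc();plan([-2.5,.3,27],np.pi/2,4)"
```

```text
clock: 13.35
position: [589.8, -48.2, 209.3]
tcp_rot: [-2.185, 0.002, 1.701]
ft_force: [0.4, 0.6, 0.1]
finger_gap: 85.3
t 13.35 local [  1.4  -9.5 107.4] ang deg 89.3 tilt 0.6 F [0.4 0.6 0.1] [ 0.5  0.6 -0.3] M_n 0.01 gap 85.3 q [-0.35 -0.44  2.12  0.34  0.92 -2.18]
k=4 dp=[2.58, 20.08, 1.04] turn=[0.05, -0.17, -0.15] [[600.0, -44.0, 192.0], [610.0, -40.0, 175.0], [621.0, -36.0, 158.0], [631.0, -32.0, 141.0]]
```

```bash
python3 -m jog '{"dp":[[5,20,2],[4.8,20,2],[0,20,0],[0,20,0],[0,0,0],[0,0,0]],"turn":[[0,0,0],[0,-0.4,-0.3],[0,0,0],[0,0,0],[0,0,0],[0,0,0]],"grip":[0,0,0,0,0,0]}'; python3 -c "
from plan import *
loc()"; python3 -m jog '{"dp":[[0,0,0],[0,0,0],[0,0,0],[0,0,0],[0,0,0],[0,0,0],[0,0,0],[0,0,0]],"turn":[[0,0,0],[0,0,0],[0,0,0],[0,0,0],[0,0,0],[0,0,0],[0,0,0],[0,0,0]],"grip":[0.5,0.6,0.7,0.8,0.9,1,1,1]}' 60;  python3 -c "
from plan import *
loc()"
```

```text
clock: 14.1
position: [628.2, -30.0, 139.4]
tcp_rot: [-2.183, 0.0, 1.712]
ft_force: [0.2, 0.3, 0.5]
finger_gap: 85.2
t 14.1 local [-5.3  2.9 26.8] ang deg 89.8 tilt 0.2 F [0.2 0.3 0.5] [0.5 0.3 0.3] M_n 0.01 gap 85.2 q [-0.28 -0.25  2.11  0.35  0.75 -2.19]
clock: 15.1
position: [629.0, -32.7, 140.0]
tcp_rot: [-2.184, 0.006, 1.71]
ft_force: [-3.4, -8.4, 1.9]
finger_gap: 9.0
t 15.1 local [-4.7  0.1 27.1] ang deg 89.9 tilt 0.5 F [-3.4 -8.4  1.9] [-2.7 -7.8  4.2] M_n 0.03 gap 9.0 q [-0.28 -0.25  2.11  0.35  0.75 -2.19]
```

```bash
python3 -m jog '{"dp":[[-2.5,0,-2],[0,0,0],[0,0,0],[0,0,0],[0,0,0],[0,0,0],[0,0,0],[0,0,0]],"turn":[[0,0,0],[0,7.5,0],[0,7.5,0],[0,7.5,0],[0,7.5,0],[0,7.5,0],[0,7.5,0],[0,7.5,0]],"grip":[1,1,1,1,1,1,1,1]}' 90; python3 -c "
from plan import *
loc()"; python3 -m jog '{"dp":[[0,0,0],[0,0,0],[0,0,0],[0,0,0],[0,0,0]],"turn":[[0,7.5,0],[0,7.5,0],[0,7.5,0],[0,7.5,0],[0,5,0]],"grip":[1,1,1,1,1]}' 90; python3 -c "
from plan import *
loc()"
```

```text
clock: 16.1
position: [629.6, -30.3, 140.6]
tcp_rot: [-1.968, -0.475, 0.891]
ft_force: [-9.6, 6.2, 7.1]
finger_gap: 7.3
t 16.1 local [-3.6  2.4 27. ] ang deg 37.1 tilt 0.1 F [-9.6  6.2  7.1] [-3.   7.6 10.8] M_n 0.19 gap 7.3 q [-0.28 -0.25  2.1   0.36  0.76 -1.27]
clock: 16.73
position: [630.8, -29.4, 141.7]
tcp_rot: [-1.594, -0.613, 0.191]
ft_force: [-2.6, 10.5, 4.5]
finger_gap: 6.7
t 16.725 local [-1.8  3.1 27.2] ang deg 2.1 tilt 0.2 F [-2.6 10.5  4.5] [ 1.7 10.8  4.3] M_n 0.21 gap 6.7 q [-0.28 -0.25  2.1   0.36  0.76 -0.66]
```

```bash
python3 -m jog '{"dp":[[0,0,-1],[0,0,0],[0,0,0],[0,0,0]],"turn":[[0,2,0],[0,2,0],[0,2,0],[0,0,0]],"grip":[1,1,1,1]}' 110; python3 -c "
from plan import *
loc()"; python3 -m jog '{"dp":[[0,0,0],[0,0,0],[0,0,0],[0,0,0]],"turn":[[0,2,0],[0,2,0],[0,2,0],[0,0,0]],"grip":[1,1,1,1]}' 110; python3 -c "
from plan import *
loc()"
```

```text
clock: 17.23
position: [631.4, -32.4, 142.7]
tcp_rot: [-1.527, -0.613, 0.067]
ft_force: [-9.3, 4.0, 9.1]
finger_gap: 0.3
t 17.225 local [-1.2  0.1 28. ] ang deg -3.7 tilt 0.2 F [-9.3  4.   9.1] [-1.8  5.3 12.4] M_n 0.03 gap 0.3 q [-0.29 -0.25  2.1   0.36  0.76 -0.56]
clock: 17.73
position: [631.6, -33.1, 142.8]
tcp_rot: [-1.456, -0.605, -0.06]
ft_force: [-7.2, 1.4, 8.0]
finger_gap: 0.1
t 17.725 local [-1.  -0.7 28. ] ang deg -9.7 tilt 0.3 F [-7.2  1.4  8. ] [-1.1  2.4 10.5] M_n 0.02 gap 0.1 q [-0.29 -0.25  2.1   0.36  0.75 -0.46]
```

The gap fell to 0.3 mm, so the fingers have come off the bar. I'll look.

```bash
python3 -c "
from plan import *
from station import cams
for n in('scene','top'):
    s=cams.snapshot(n);np.savez(f'pics/{n}7.npz',**s)
a=load('scene7')['image'][160:260,270:370];b=load('top7')['image'][120:220,230:330];cv2.imwrite('pics/a7.png',cv2.resize(np.hstack([a,b]),None,fx=4,fy=4,interpolation=cv2.INTER_CUBIC))"
```

```text
(no output)
```

View pics/a7.png

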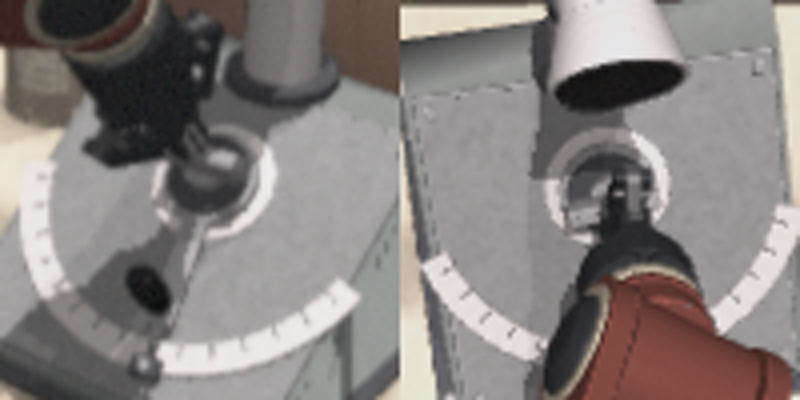

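The bar looks about home, and the fingers have shut on or beside its top. I'll check the real heights in panel coordinates using the unobstructed depth images.

```bash
python3 - <<'E'
from plan import *
for n in("scene5","top5","scene0","top0"):
    s=load(n);P=(pts(s)-piv)@F
    f=lambda x0,x1,y0,y1,z0,z1:P[(P[...,0]>x0)&(P[...,0]<x1)&(P[...,1]>y0)&(P[...,1]<y1)&(P[...,2]>z0)&(P[...,2]<z1)]
    a=f(-40,-5,30,75,-20,15);b=f(-45,40,-45,40,35,70);c=f(-160,40,-130,130,54,90)
    print(n,"panel z",np.median(a[:,2]).round(1),"bar top z hist",np.histogram(b[:,2],bins=np.arange(35,71,5))[0],"n",len(b))
    t=b[b[:,2]>np.percentile(b[:,2],60)]; print("  bar hi centroid",t.mean(0).round(1), "x,y range",np.percentile(t,[5,95],axis=0).round(0)[:,:2].tolist())
loc()
E
```

```text
scene5 panel z 1.5 bar top z hist [23 20 31 54 34  3  0] n 165
  bar hi centroid [ 0.9 -2.1 55.6] x,y range [[-29.0, -8.0], [27.0, 4.0]]
top5 panel z 1.2 bar top z hist [ 3  5 18 71 22  0  0] n 119
  bar hi centroid [-2.7  1.3 55.2] x,y range [[-30.0, -5.0], [25.0, 7.0]]
scene0 panel z 4.4 bar top z hist [13 18 27 51 36  2  0] n 147
  bar hi centroid [-0.6 -2.  56. ] x,y range [[-6.0, -28.0], [5.0, 21.0]]
top0 panel z 2.2 bar top z hist [ 9 12 32 71 20  2  0] n 146
  bar hi centroid [-1.5  1.  55.3] x,y range [[-7.0, -27.0], [4.0, 28.0]]
t 17.825 local [-1.  -0.7 28. ] ang deg -9.7 tilt 0.3 F [-7.5  0.4  9.3] [-0.7  1.5 11.8] M_n 0.01 gap 0.1 q [-0.29 -0.25  2.1   0.36  0.75 -0.46]
```

```bash
python3 -m jog '{"dp":[[0,-5,0],[0,-10,0]],"turn":[[0,0,0],[0,0,0]],"grip":[1,1]}' 20; python3 -c "
from plan import *
loc()"; python3 -m jog '{"dp":[[0,-20,0],[0,-25,0],[0,-25,0],[0,-25,0],[0,0,0],[0,0,0]],"turn":[[0,0,0],[0,0,0],[0,0,0],[0,0,0],[0,0,0],[0,0,0]],"grip":[1,1,1,0,0,0]}' ; python3 - <<'E'
from plan import *
from station import cams
loc()
for n in('scene','top'):
    s=cams.snapshot(n);np.savez(f'pics/{n}8.npz',**s)
    P=(pts(s)-piv)@F
    k=(abs(P[...,0])<42)&(abs(P[...,1])<42)&(P[...,2]>46)&(P[...,2]<62);b=P[k][:,:2]
    for nm in(n+'0',n+'8'):
        P=(pts(load(nm))-piv)@F;k=(abs(P[...,0]+2)<40)&(abs(P[...,1])<40)&(P[...,2]>48)&(P[...,2]<61);b=P[k][:,:2]
        rc=cv2.minAreaRect(b.astype(np.float32));e=np.linalg.svd(b-b.mean(0),full_matrices=0)[2][0]
        print(nm,len(b),rc,b.mean(0),"pca angle from Y deg",np.degrees(np.arctan2(-e[0]*np.sign(e[1]),abs(e[1]))).round(1))
E
```

```text
clock: 18.08
position: [621.6, -34.3, 152.3]
tcp_rot: [-1.456, -0.601, -0.06]
ft_force: [-0.5, 0.3, 0.7]
finger_gap: -0.2
t 18.075 local [-3.8 -0.4 41.5] ang deg -9.7 tilt 0.1 F [-0.5  0.3  0.7] [0.  0.3 0.8] M_n -0.03 gap -0.2 q [-0.3  -0.29  2.11  0.35  0.78 -0.45]
clock: 18.82
position: [567.9, -42.1, 229.6]
tcp_rot: [-1.456, -0.602, -0.06]
ft_force: [-0.4, 0.1, 0.2]
finger_gap: 54.5
t 18.825 local [ -3.9  -0.3 135.9] ang deg -9.7 tilt 0.2 F [-0.4  0.1  0.2] [-0.2  0.1  0.3] M_n -0.02 gap 54.5 q [-0.35 -0.52  2.14  0.33  0.99 -0.44]
scene0 101 ((-0.47112178802490234, -0.621978759765625), (14.488972663879395, 67.67517852783203), 2.282635450363159) [-0.79488047 -3.0408921 ] pca angle from Y deg 3.3
scene8 106 ((-0.7005758285522461, -0.8801651000976562), (15.639589309692383, 64.29325103759766), 4.825382709503174) [-1.43205546 -2.01599345] pca angle from Y deg 4.9
top0 107 ((-1.6763505935668945, 1.0071468353271484), (15.636397361755371, 63.88396453857422), 0.9215511083602905) [-0.96258497  1.00384367] pca angle from Y deg 4.2
top8 105 ((-1.765939712524414, 1.5655136108398438), (14.24003791809082, 64.3057861328125), 4.237146377563477) [-0.93302343  1.83766324] pca angle from Y deg 5.4
```

The fingers slipped off with the bar about 2–4° short of home. I'll regrip deeper, centred on the bar, with moderate force.

```bash
python3 -c "
from plan import *
plan([-2,.3,60],np.radians(3),4)"
```

```text
k=4 dp=[0.61, 18.82, 0.17] turn=[0.03, -3.18, -0.01] [[579.0, -40.0, 214.0], [590.0, -38.0, 199.0], [601.0, -37.0, 184.0], [612.0, -35.0, 169.0]]
```

```bash
python3 -m jog '{"dp":[[0.6,19,0.2],[0.6,19,0.2],[0.6,19,0.2],[0,18,0],[0,0,0]],"turn":[[0,-3.2,0],[0,-3.2,0],[0,-3.2,0],[0,-3.2,0],[0,0,0]],"grip":[0,0,0,0,0]}' ; python3 -c "
from plan import *
loc();plan([-2,.3,23.5],np.radians(3),2)"
```

```text
clock: 19.55
position: [611.3, -34.7, 166.8]
tcp_rot: [-1.608, -0.606, 0.21]
ft_force: [-0.1, 0.6, -0.9]
finger_gap: 85.3
t 19.55 local [-3.9  0.7 59.3] ang deg 3.0 tilt 0.2 F [-0.1  0.6 -0.9] [-0.5  0.6 -0.7] M_n 0.03 gap 85.3 q [-0.3  -0.33  2.12  0.34  0.83 -0.67]
k=2 dp=[1.01, 17.88, -0.24] turn=[0.01, 0.01, -0.11] [[622.0, -33.0, 153.0], [633.0, -32.0, 139.0]]
```

```bash
python3 -m jog '{"dp":[[0.8,18,-0.2],[0.8,18,-0.2],[0,0,0],[0,0,0],[0,0,0],[0,0,0],[0,0,0],[0,0,0]],"turn":[[0,0,0],[0,0,0],[0,0,0],[0,0,0],[0,0,0],[0,0,0],[0,0,0],[0,0,0]],"grip":[0,0,0,0.6,0.7,0.8,0.9,1]}' 40;  python3 -m jog '{"dp":[[0,0,0],[0,0,0],[0,0,0]],"turn":[[0,0,0],[0,0,0],[0,0,0]],"grip":[1,1,1]}' 40; python3 -c "
from plan import *
loc()"
```

```text
clock: 20.55
position: [632.6, -33.0, 140.9]
tcp_rot: [-1.612, -0.607, 0.214]
ft_force: [-13.0, -2.0, 5.1]
finger_gap: 11.5
clock: 20.92
position: [632.6, -33.0, 140.9]
tcp_rot: [-1.612, -0.607, 0.214]
ft_force: [-11.4, -2.2, 5.4]
finger_gap: 11.8
t 20.925 local [-1.3 -0.7 25.8] ang deg 3.2 tilt 0.2 F [-11.4  -2.2   5.4] [-6.4 -0.5 11. ] M_n 0.09 gap 11.8 q [-0.28 -0.24  2.09  0.35  0.76 -0.68]
```

```bash
python3 -m jog '{"dp":[[-1,-2,0],[0,0,0],[0,0,0],[0,0,0]],"turn":[[0,0,0],[0,1.5,0],[0,1.5,0],[0,0,0]],"grip":[1,1,1,1]}' 50; python3 -c "
from plan import *
loc()"; python3 -m jog '{"dp":[[0,0,0],[0,0,0],[0,0,0]],"turn":[[0,1.5,0],[0,1.5,0],[0,0,0]],"grip":[1,1,1]}' 50; python3 -c "
from plan import *
loc()"
```

```text
clock: 21.42
position: [632.1, -33.0, 141.2]
tcp_rot: [-1.575, -0.612, 0.147]
ft_force: [10.7, -0.3, -9.9]
finger_gap: 10.8
t 21.425 local [-1.5 -0.7 26.3] ang deg 0.1 tilt 0.2 F [10.7 -0.3 -9.9] [  3.   -1.8 -14.1] M_n 0.15 gap 10.8 q [-0.29 -0.24  2.1   0.35  0.75 -0.63]
clock: 21.8
position: [632.1, -33.0, 141.2]
tcp_rot: [-1.539, -0.611, 0.084]
ft_force: [11.1, -0.2, -9.5]
finger_gap: 10.9
t 21.8 local [-1.6 -0.7 26.3] ang deg -2.9 tilt 0.2 F [11.1 -0.2 -9.5] [  3.5  -1.8 -14.1] M_n 0.28 gap 10.9 q [-0.29 -0.24  2.1   0.35  0.75 -0.57]
```

```bash
python3 -m jog '{"dp":[[0,1,0],[0,0,0],[0,0,0]],"turn":[[0,1.5,0],[0,1.5,0],[0,0,0]],"grip":[1,1,1]}' 60; python3 -c "
from plan import *
loc()"; python3 -m jog '{"dp":[[0,0,0],[0,0,0],[0,0,0]],"turn":[[0,1.5,0],[0,1.5,0],[0,0,0]],"grip":[1,1,1]}' 60; python3 -c "
from plan import *
loc()"
```

```text
clock: 22.18
position: [632.3, -33.0, 141.2]
tcp_rot: [-1.503, -0.607, 0.022]
ft_force: [1.8, -1.8, -3.7]
finger_gap: 10.1
t 22.175 local [-1.4 -0.6 26.2] ang deg -5.8 tilt 0.2 F [ 1.8 -1.8 -3.7] [-0.9 -2.  -3.9] M_n 0.66 gap 10.1 q [-0.29 -0.24  2.09  0.35  0.75 -0.52]
clock: 22.55
position: [632.3, -33.0, 141.2]
tcp_rot: [-1.466, -0.603, -0.043]
ft_force: [1.3, -2.1, -6.1]
finger_gap: 9.9
t 22.55 local [-1.4 -0.6 26.2] ang deg -8.9 tilt 0.2 F [ 1.3 -2.1 -6.1] [-2.7 -2.2 -5.5] M_n 0.94 gap 9.9 q [-0.29 -0.24  2.09  0.35  0.75 -0.47]
```

The torque rose to 0.94 N m against the stop, compared with 0.2 N m to turn the nut, so it is firmly home. Releasing, backing off and checking.

```bash
python3 -m jog '{"dp":[[0,0,0],[0,0,0],[0,0,0],[0,0,0],[0,-20,0],[0,-40,0],[0,-50,0],[0,-50,0]],"turn":[[0,0,0],[0,0,0],[0,0,0],[0,0,0],[0,0,0],[0,0,0],[0,0,0],[0,0,0]],"grip":[0,0,0,0,0,0,0,0]}';  python3 -m jog '{"dp":[[0,-20,50],[0,-20,50],[0,0,60],[0,0,60],[0,0,0]],"turn":[[0,0,0],[0,0,0],[0,0,0],[0,0,0],[0,0,0]],"grip":[0,0,0,0,0]}';python3 - <<'E'
from plan import *
from station import cams
loc();C=np.array([-2.5,.3,0])
for n in('scene','top'):
    s=cams.snapshot(n);np.savez(f'pics/{n}9.npz',**s)
    for nm in(n+'0',n+'8',n+'9'):
        P=(pts(load(nm))-piv)@F;k=(abs(P[...,0]+2)<40)&(abs(P[...,1])<40)&(P[...,2]>48)&(P[...,2]<61);b=P[k][:,:2]
        e=np.linalg.svd(b-b.mean(0),full_matrices=0)[2][0]
        print(nm,len(b),cv2.minAreaRect(b.astype(np.float32))[1:],"pca",np.degrees(np.arctan2(-e[0]*np.sign(e[1]),abs(e[1]))).round(1))
    a=.2;e=np.array([-np.cos(a),-np.sin(a),0]);t=np.array([np.sin(a),-np.cos(a),0]);la=np.arange(-26,26.1,1)
    for nm in(n+'5',n+'9'):
        s=load(nm);g=cv2.cvtColor(s["image"],cv2.COLOR_BGR2GRAY).astype(np.float32)
        for lab,rr,z in(("bar",np.arange(50,76,3),11),("clip",np.arange(141,154,2),12)):
            u=proj(s,piv+(C+rr[:,None,None]*e+la[None,:,None]*t+np.array([0,0,z]))@F.T).astype(np.float32)
            print(nm,lab,cv2.remap(g,u[...,0],u[...,1],cv2.INTER_LINEAR).mean(0).round().astype(int)[12:44].tolist())
# bystanders
d=np.abs(load('top0')["image"].astype(int)-load('top9')["image"]).max(2)
a=load('scene9')['image'][150:330,190:450];b=load('top9')['image'][120:300,160:420]
cv2.imwrite('pics/a9.png',cv2.resize(np.hstack([a,b]),None,fx=1.53,fy=1.53*1.6,interpolation=cv2.INTER_CUBIC))
E
```

```text
clock: 23.55
position: [540.8, -45.7, 274.2]
tcp_rot: [-1.465, -0.604, -0.043]
ft_force: [-0.3, -0.7, 0.4]
finger_gap: 85.4
clock: 24.18
position: [514.1, 175.5, 325.5]
tcp_rot: [-1.464, -0.605, -0.034]
ft_force: [0.5, -0.3, -0.5]
finger_gap: 85.4
t 24.175 local [ 33.3 222.8 226.9] ang deg -8.5 tilt 0.2 F [ 0.5 -0.3 -0.5] [ 0.1 -0.4 -0.6] M_n -0.04 gap 85.4 q [ 0.21 -0.64  2.06 -0.04  1.1   0.22]
scene0 101 ((14.488972663879395, 67.67517852783203), 2.282635450363159) pca 3.3
scene8 106 ((15.639589309692383, 64.29325103759766), 4.825382709503174) pca 4.9
scene9 98 ((67.88619232177734, 15.504545211791992), 88.58131408691406) pca -0.9
scene5 bar [133, 131, 129, 129, 131, 138, 147, 156, 164, 169, 173, 176, 178, 179, 180, 181, 182, 182, 183, 184, 183, 182, 178, 172, 162, 150, 141, 137, 139, 144, 149, 154]
scene5 clip [181, 176, 166, 153, 139, 127, 115, 109, 109, 113, 120, 128, 134, 137, 138, 138, 134, 126, 116, 107, 99, 94, 91, 90, 90, 90, 92, 97, 108, 125, 146, 167]
scene9 bar [138, 140, 140, 141, 142, 145, 151, 157, 161, 164, 166, 167, 168, 168, 169, 170, 170, 171, 171, 171, 171, 169, 1
[... 406 characters left out ...]
118392944336), 87.80863952636719) pca -0.5
top5 bar [123, 121, 120, 123, 134, 147, 155, 157, 159, 162, 163, 164, 165, 166, 166, 167, 168, 169, 169, 169, 167, 165, 158, 148, 141, 142, 145, 148, 149, 149, 149, 149]
top5 clip [129, 112, 94, 82, 78, 77, 79, 83, 88, 95, 104, 116, 127, 133, 134, 132, 125, 115, 104, 96, 92, 90, 94, 103, 116, 130, 145, 157, 164, 164, 163, 163]
top9 bar [137, 132, 128, 131, 143, 157, 165, 167, 167, 167, 168, 168, 169, 170, 170, 171, 171, 171, 171, 170, 168, 165, 158, 149, 142, 144, 148, 151, 152, 152, 153, 153]
top9 clip [133, 115, 96, 84, 80, 80, 83, 86, 91, 99, 108, 119, 130, 137, 138, 136, 129, 119, 107, 98, 94, 93, 98, 107, 120, 134, 149, 161, 168, 168, 167, 167]
```

View pics/a9.png

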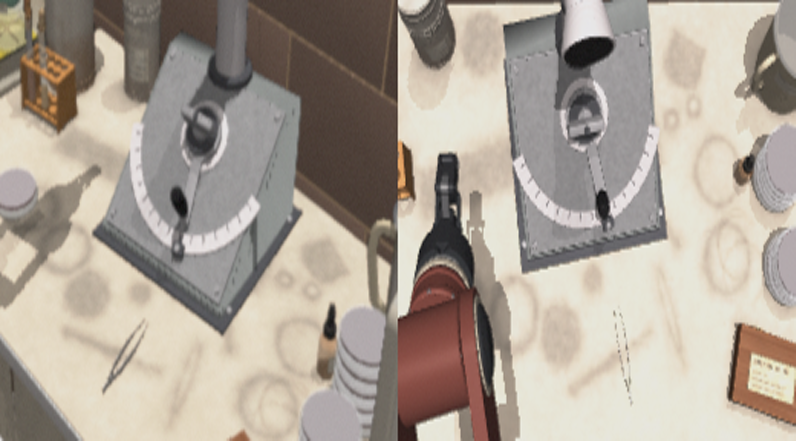

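The last picture shows the nut square across the slope (about -0.7°). The lever and index profiles match those from before tightening, and the loose things are undisturbed. The robot is clear of everything.

```bash
python3 -c "
from station import r
print(r.finish_job())"
```

```text
the job is handed in; nothing more can be done
None
```

The damper is reset and the job is handed in, at about 24 s on the robot's clock. I slackened the bar nut about 90°, swung the lever from about -0.88 to 0.20 rad, and turned the nut home again.

- **Slip while tightening:** on the first tightening the fingers slipped off the bar a few degrees short of home, when I raised the grip to 110 N. I regripped and turned the nut against its stop at 60 N. The torque rose to 0.94 N m, compared with 0.2 N m to turn it freely.
- **Nut:** it lies square across the slope. The depth images put it at -0.5° to -0.9°, which is zero within the measuring error.
- **Lever:** the pointer is in line with the index tab within about 0.01 rad. The two camera views differed by 1–2 mm, which fits the calibration. The lever did not move during tightening.
- **Index tab and bench:** image profiles show the tab in the same place before and after tightening. The forceps, dish and dropper bottle look undisturbed in the last picture, but I did not measure their positions.
- **Forces:** no reading I took was above about 15 N at the wrist.

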